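# Load a tub of spring rolls into the guarded tub sealer

### The arm

A 7-joint arm with a two-finger parallel gripper is mounted at the origin on the work surface. World frame = base frame: x ahead of the robot, y to its left, z up, the work surface at z = 0. Lengths are in m, angles in rad, forces in N, time in s.
With the tool pointing down it reaches from about 0.425 to 0.925 m from the base axis. Payload 6.8 kg.
Tool frame: the origin (TCP) lies midway between the tips of the shut fingers; the grasp point (between the pads) lies 19 mm behind it; z points along the fingers, y is the line along which they close (so a half turn about z gives the same grasp; the last joint's range is limited). The gripper opens to 85 mm and grips with 20 to 120 N. Pads are 22 mm wide; open, the fingers measure 114 mm over their backs; the gripper's body (76 mm by 85 mm) begins 54 mm behind the grasp point. The pads swing forward as they close: fully open they stand 13 mm farther back than shut.
Start: joints at [-1.318, 0.477, 0.022, 1.555, -0.011, 1.109, -0.083], TCP at [0.238, 0.632, 0.231] pointing down, gripper open.
Joint ranges: [-2.96, 2.96], [-0.34, 2.1], [-1.41, 1.46], [0.24, 2.44], [-1.37, 4.51], [0.17, 1.92], [-2.96, 2.96]. Speed limits (rad/s): [2.39, 2.39, 3.14, 3.14, 3.14, 3.14, 3.14].

### API

Orientations are given as a rotation vector (axis times angle).
In Python, from bench import r gives the robot as it stands. The module is installed in compiled form; this text tells all that it offers.
- The arm moves only by the tool apply_moves, never from a script. Its argument "rows" is a list of rows, each a list of 6 numbers: the shift along the tool's x, y, z scaled (see below), then the turn, a rotation vector about the tool's x, y, z scaled (see below). A call has 1 to 5 rows; each row is the pose to reach, as a shift and turn from the pose commanded when the call began, along the tool's axes at that moment; what a row does not reach only later rows make up. The controller multiplies each number of a shift by 0.25 m and each number of a turn by 90 degrees. A row lasts 1/8 s, in which the tool goes at most 62.5 mm and 10.7 degrees, less where a joint would pass 70% of its speed; a pose out of reach is approached as far as the arm can. A call with a number of a shift or a turn outside -1 to 1 is refused whole. A call with a gripper value outside its range is refused whole. "claw" is the opening, from 0 (shut) to 1 (fully open), set as the call begins (left out, the last holds). The fingers move at their own pace and stop on an object; "newtons" is the grip in N (left out, the last holds). Time passes only in rows, so rows that repeat a pose let the fingers close. It gives the time, the measured TCP pose, the force, the opening and the grip force at its end, in the units of the state.
- r.get_obs(): the state, without advancing time (a new reading comes with each control period).
- r.grab_frame(name): name is "scene" or "side" or "wrist"; returns a dict with "pixels" (400x640x3 uint8, red, green, blue), "intrinsics" (3x3 intrinsics, pixels), "eye" and "attitude" of the camera in the world. Camera axes: x right, y up, looking along -z (the intrinsics and any distortion apply to the point x, -y, -z); pixel columns grow to the right and rows downward; lengths in m; the calibration is good to about 2 mm. The wrist camera is an equidistant fisheye: a pixel r from the principal point sees the ray r / f radians off the axis. A picture is of the moment at which its call begins. There is no depth.
- r.hand_in(): hands the job in; it is judged then, once.
Trained networks look in a picture, given as the dict that the camera call returned (one of the last four; its "shot" number tells which), for a name from the list of things; names that differ only in an ending like _2 or _b are one class to them, and where a whole thing is asked for, a point or a joint stands for the part that bears it (a point fixed in the world has none). Each returns a list of dicts, best first, with "conf" (0 to 1); they miss things now and then, are a little off and sometimes report something else, mostly with a low value. They report only what shows in the picture. A call takes as long as a camera call. They do not tell look-alikes from the thing itself.
- r.search_frame(picture, thing): "rect" ([left, top, width, height] in pixels, round what is visible of it).
- r.outline_of(picture, thing): "pixels" (400x640 bool, what is visible of it) and "rect" ([left, top, width, height] in pixels, round what is visible of it).
- r.landmark_of(picture, thing): "point" ([column, row] in pixels: a listed point, or the origin of a listed thing).
The state is a dict: "clock": time; "joints": joint angles; "qvel": joint speeds; "tau": joint torques, N m; "tcp_pos": TCP position; "orientation": TCP orientation; "contact_force": force on the tool from outside, world axes, zero at the start; "moment": the same for the moment, N m; "grip_width": finger opening in m; "gripper_force": force on a finger pad.
Only numpy, scipy, OpenCV 4.12 (cv2) and the standard library are available. Lean on these libraries where they do the work, as an engineer would, in place of code of your own. Each camera call takes 0.05 s, during which the arm holds its last target. There are 200 camera calls.

### The job

Get the tub of golden spring rolls ready for sealing: lift the sealer's clear orange-rimmed guard fully open, take that tub from the steel tray and set it upright, flat and square on the bed inside the blue locating frame, let it go, and then lower the guard gently until it is fully shut over the tub. Do not drop or tip the tub or slam the guard, and leave the tub of dumplings and the other things on the table where they are.

Things in the scene. Friction and masses are not known exactly. Their poses are not given: they have to be found in the camera images.
- sealer: Tub sealer fixed left or right on the table: steel base 200 mm wide (x -65 to +180 mm), its top (the bed) 30 mm up; white side cheeks with inner faces 89 mm either side of the middle, 82 mm high; white film roll along the back, 88 mm high. Origin: on the table under the middle of the blue frame; x from front (handle, robot side) to back (hinge), y along the hinge, z up.
- nest (a point): Middle of the bed inside the blue locating frame, on the bed's surface, 30 mm above the table; axes as the sealer's. The frame is 66 mm (x) by 112 mm (y) inside, so the tub has 4 mm to spare on each side; its rails are 8 mm wide and stand 8 mm above the bed.
- guard (a joint): Angle of the guard, rad: 0 = shut (level), grows as its front edge is lifted up and back, 1.7 = fully open (a stop, a little past upright). The hinge has friction (about 0.5 N m): the guard stays at any angle where it is left, and about 5 N at the handle lifts it. It may start shut or up to 0.35 rad ajar.
- guard_hinge (a point): Middle of the guard's hinge axis (along the sealer's y), 85 mm behind the nest and 87.5 mm above the table; its axes turn with the guard. The guard is a clear panel 140 mm deep, 190 wide, 5 thick, 0.35 kg, orange-rimmed, hinged at its back edge, with a 24 mm lip hanging from its front edge; shut, its underside is 55 mm above the bed.
- guard_handle (a point): Middle of the guard's handle: a round orange bar 12 mm thick, 104 mm free length, parallel to the hinge and 180 mm from it, held by two end arms 42 mm in front of the guard's front edge (34 mm free behind the bar for a finger). Shut: 95 mm in front of the nest, 87.5 mm above the table, clear of the base. Fully open: topmost, 266 mm above the table.
- tub_rolls: The tub to load: open black plastic tub, 58 mm (its x) by 104 mm (its y), 50 mm high, straight walls 3 mm thick, with golden-brown crisp spring rolls that stay in it (about 0.16 kg in all, nothing above the rim). Loose on the tray. Origin: centre of its underside, z up. Its long side (y) goes along the sealer's y, either way round.
- tray: Steel serving tray fixed to the table, 300 mm (x) by 200 mm (y), floor 4 mm thick, rim 16 mm high; holds the two tubs. It stands on the side that the sealer does not. Origin: centre of its underside.
- tub_dumplings: Bystander: an identical black tub (58 x 104 x 50 mm) filled with white round dumplings, loose on the tray; it may lie nearer or farther than the rolls. Origin and axes as for tub_rolls. Leave it where it is.
- dip_bowl: Bystander: loose white bowl, 90 mm across, 35 mm high, empty, on the cloth at the front left. Origin: centre of its underside.
- tea_cup: Bystander: loose blue tea cup, 70 mm across, 60 mm high, at the left side. Origin: centre of its underside.
- sauce_bottle: Bystander: loose amber bottle with a red cap, 56 mm across, 160 mm high, at the right side. Origin: centre of its underside.
- chilli_jar: Bystander: loose glass jar with a brass lid, 64 mm across, 85 mm high, at the left side. Origin: centre of its underside.
- spoon: Bystander: loose serving spoon, about 200 mm long, lying on the cloth at the front right. Origin at the middle of its underside.
Things that resemble listed ones, but are neither listed nor needed, are in the scene too. What is shaped like the tub_rolls but green, purple or turquoise is not meant.

How it is judged:
On the way, in this order (a step that is already met when the one before it is completed fails the run):
1. the guard is lifted open (beyond 1.3 rad) (value of joint guard above 1.3 rad), for 0.2 s.
2. the tub of rolls sits flat and released in the locating frame while the guard is still up (horizontal distance between tub_rolls and nest below 0.008 m and z of tub_rolls in the frame of nest between -0.004 and 0.003 m and angle between the y axis of tub_rolls and the y axis of sealer, either way round below 0.12 rad and angle between tub_rolls's own z axis and vertical below 0.06 rad and contact force between the fingers and tub_rolls below 0.1 N and linear speed of tub_rolls below 0.03 m/s and value of joint guard above 1 rad), for 0.2 s.
At the end, for the whole second after the job is handed in: The tub of rolls stands released and at rest in the blue frame (centre within 8 mm of the nest, underside within 3 mm of the bed, square to it within 0.12 rad, upright within 0.06 rad), and the guard is shut (below 0.04 rad) (horizontal distance between tub_rolls and nest below 0.008 m and z of tub_rolls in the frame of nest between -0.004 and 0.003 m and angle between the y axis of tub_rolls and the y axis of sealer, either way round below 0.12 rad and angle between tub_rolls's own z axis and vertical below 0.06 rad and contact force between the fingers and tub_rolls below 0.1 N and linear speed of tub_rolls below 0.03 m/s and value of joint guard below 0.04 rad); the robot touches nothing.
It fails at once if the guard is slammed (still turning faster than 2 rad/s over the last 0.15 rad of closing) (value of joint guard below 0.15 rad and velocity of joint guard below -2 rad/s).
It fails at once if the tub of rolls is dropped (falls free faster than 0.7 m/s) (contact force between the fingers and tub_rolls below 0.1 N and linear speed of tub_rolls above 0.7 m/s).
It fails at once if the tub of rolls is tipped by more than 0.5 rad (angle between tub_rolls's own z axis and vertical above 0.5 rad).
It fails at once if a bystander is pushed away by more than 40 mm (distance of any of tub_dumplings, dip_bowl, tea_cup, sauce_bottle, chilli_jar, spoon from where it was at the start of the episode above 0.04 m).
It also fails if it takes over 72 s, if anything falls off the work surface, if the arm or the gripper's body presses on something with over 40 N, if the wrist force passes 120 N, or if a joint passes its speed limit or range.

## Working session

There is one attempt and no reset: what is moved stays moved. The work goes in short steps, Python scripts to look and compute and a tool call to move; the robot and the scene stay as the last step left them, time stands still between calls to the robot, and variables do not carry over. Pictures are saved under pics/ and viewed, at most 10 in all, crops included, and the job is handed in when it is done.

Besides the shell and the picture viewer there is one more tool, called after "Emit:" as name(argument=value, ...) on one line, values as JSON. apply_moves: Moves the arm, as the interface text tells. Its arguments: {"type":"object","properties":{"rows":{"type":"array","items":{"type":"array","items":{"type":"number"}}},"claw":{"type":"number"},"newtons":{"type":"number"}},"required":["rows"]}

```bash
mkdir -p pics; cat > h.py <<'E'
import numpy as np, cv2
from scipy.spatial.transform import Rotation as R
from bench import r
def rot(a):
    a=np.array(a,float); return a if a.shape==(3,3) else (R.from_quat(a).as_matrix() if a.size==4 else R.from_rotvec(a).as_matrix())
def save(p,n,crop=None,s=1):
    im=p['pixels'][:,:,::-1]
    if crop: im=im[crop[1]:crop[3],crop[0]:crop[2]]
    cv2.imwrite('pics/'+n,cv2.resize(im,None,fx=s,fy=s,interpolation=cv2.INTER_CUBIC))
def ray(p,uv,fish=False):
    K=np.array(p['intrinsics']); x=(uv[0]-K[0,2])/K[0,0]; y=(uv[1]-K[1,2])/K[1,1]
    if fish:
        t=np.hypot(x,y); s=np.sin(t)/max(t,1e-9); d=np.array([x*s,-y*s,-np.cos(t)])
    else: d=np.array([x,-y,-1.])
    d=rot(p['attitude'])@d; return np.array(p['eye']),d/np.linalg.norm(d)
def onz(p,uv,z,fish=False):
    e,d=ray(p,uv,fish); return e+d*(z-e[2])/d[2]
def proj(p,X,fish=False):
    K=np.array(p['intrinsics']); c=rot(p['attitude']).T@(np.array(X)-np.array(p['eye'])); v=np.array([c[0],-c[1],-c[2]])
    if fish:
        t=np.arctan2(np.hypot(v[0],v[1]),v[2]); n=np.hypot(v[0],v[1]); q=v[:2]/n*t
    else: q=v[:2]/v[2]
    return np.array([K[0,0]*q[0]+K[0,2],K[1,1]*q[1]+K[1,2]])
def tri(ps):  # list of (pic,uv,fish)
    A=np.zeros((3,3));b=np.zeros(3)
    for p,uv,f in ps:
        e,d=ray(p,uv,f);M=np.eye(3)-np.outer(d,d);A+=M;b+=M@e
    return np.linalg.solve(A,b)
E
python3 - <<'E'
from h import *
np.set_printoptions(precision=4,suppress=True)
P={n:r.grab_frame(n) for n in('scene','side','wrist')}
print(r.get_obs())
for n,p in P.items():
    print(n,p['eye'],np.array(p['attitude']).tolist(),np.array(p['intrinsics']).tolist(),p.keys())
    for t in('tub_rolls','tub_dumplings','sealer','nest','guard_hinge','guard_handle','tray'):
        L=r.landmark_of(p,t); print(n,t,[(np.round(l['point'],1).tolist(),round(l['conf'],2)) for l in L[:3]])
a=np.vstack([P['scene']['pixels'],P['side']['pixels']])[:,:,::-1]
save(P['scene'],'s1.png',s=1.25); save(P['side'],'d1.png',s=1.25)
E
```

```text
{'clock': 0.15, 'joints': array([-1.3181,  0.4776,  0.0223,  1.5562, -0.0115,  1.1093, -0.0831]), 'qvel': array([-0.0014, -0.0019,  0.    , -0.0039, -0.0005,  0.0002,  0.0005]), 'tau': array([  0.0031, -59.6922,   1.6104, -28.1489,   0.0127,   0.0066,
        -0.    ]), 'tcp_pos': array([0.2381, 0.6311, 0.2305]), 'orientation': array([-0.5636, -3.0905,  0.0022]), 'contact_force': array([-0.4538,  0.225 , -0.3229]), 'moment': array([ 0.0138, -0.0037, -0.0095]), 'gripper_force': 0.0, 'grip_width': 0.08543449501407405}
scene [ 1.1136 -0.3639  1.2281] [0.4887240006441095, 0.26674648921389993, 0.9934600515004566] [[409.5947712746502, 0.0, 318.19101798333963], [0.0, 409.5947712746502, 194.81670006842046], [0.0, 0.0, 1.0]] dict_keys(['pixels', 'intrinsics', 'eye', 'attitude', 'shot'])
scene tub_rolls [([367.6, 203.1], 0.98), ([447.8, 190.4], 0.79), ([280.3, 181.3], 0.77)]
scene tub_dumplings [([353.2, 171.2], 0.7), ([407.3, 136.9], 0.63)]
scene sealer [([274.0, 234.4], 0.82)]
scene nest []
scene guard_hinge [([284.8, 243.3], 0.79)]
scene guard_handle [([253.2, 192.5], 0.82)]
scene tray [([3
[... 508 characters left out ...]
], 0.58)]
side guard_hinge [([366.7, 225.7], 0.77)]
side guard_handle [([306.7, 223.1], 0.94)]
side tray [([286.0, 198.5], 0.74), ([307.6, 199.5], 0.62)]
wrist [0.1611 0.6598 0.3735] [-0.2856796980499576, -0.19640654231415658, 1.1984147042652864] [[309.70691628693146, 0.0, 317.7058150616049], [0.0, 309.70691628693146, 199.0442151242285], [0.0, 0.0, 1.0]] dict_keys(['pixels', 'intrinsics', 'eye', 'attitude', 'shot'])
wrist tub_rolls [([62.2, 337.4], 0.96)]
wrist tub_dumplings [([152.2, 355.7], 0.78)]
wrist sealer [([77.9, 385.7], 0.69)]
wrist nest [([73.4, 389.7], 0.59)]
wrist guard_hinge []
wrist guard_handle [([35.8, 393.5], 0.81), ([166.4, 381.9], 0.35)]
wrist tray [([163.6, 381.1], 0.76)]
```

View pics/s1.png

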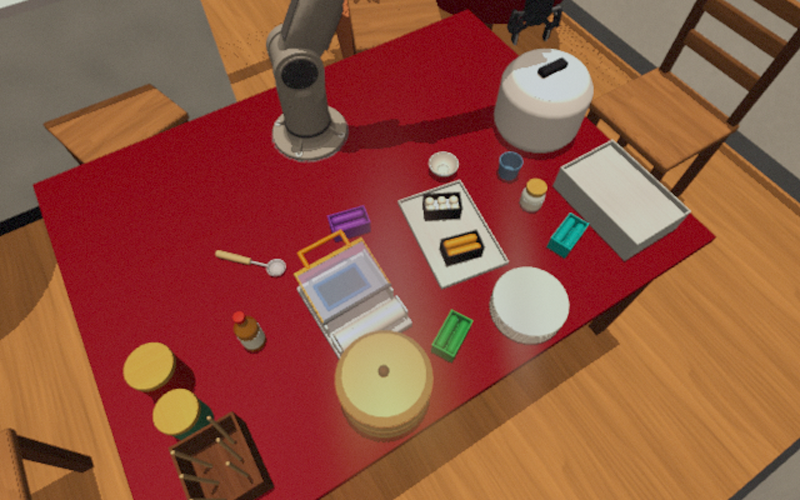

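View pics/d1.png

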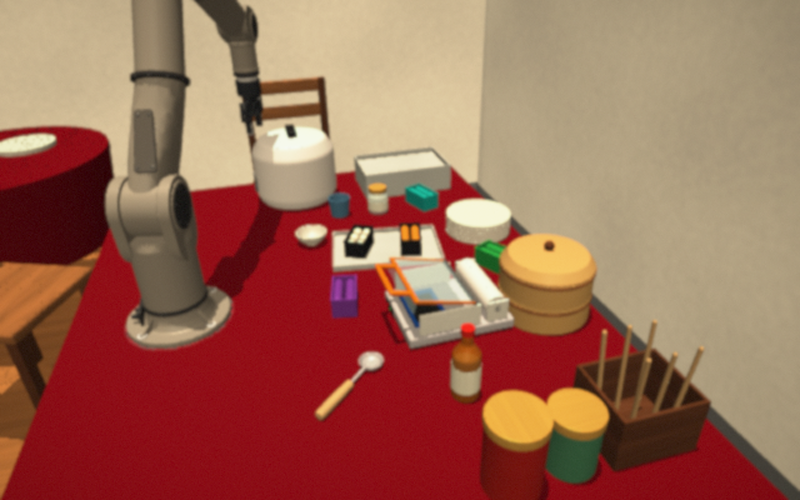

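```bash
python3 - <<'E'
from h import *
np.set_printoptions(precision=4,suppress=True)
a,b=r.grab_frame('scene'),r.grab_frame('side')
T=lambda u,v:print(u,v,tri([(a,u,0),(b,v,0)]))
T((253.2,192.5),(306.7,223.1));T((284.8,243.3),(366.7,225.7));T((274,234.4),(337.5,255.9));T((367.6,203.1),(328.7,198.8))
T((353.2,171.2),(286,197.4))
print(onz(a,(367.6,203.1),.004),onz(b,(328.7,198.8),.004),onz(b,(335.1,247.3),.03))
save(a,'s2.png',(210,110,490,290),2.8)
E
```

```text
(253.2, 192.5) (306.7, 223.1) [ 0.4551 -0.1883  0.1332]
(284.8, 243.3) (366.7, 225.7) [ 0.6338 -0.1797  0.0836]
(274, 234.4) (337.5, 255.9) [ 0.5479 -0.179  -0.006 ]
(367.6, 203.1) (328.7, 198.8) [ 0.6167  0.1506 -0.0024]
(353.2, 171.2) (286, 197.4) [0.4757 0.186  0.0029]
[0.6187 0.1484 0.004 ] [0.6139 0.1387 0.004 ] [ 0.5381 -0.1818  0.03  ]
```

View pics/s2.png

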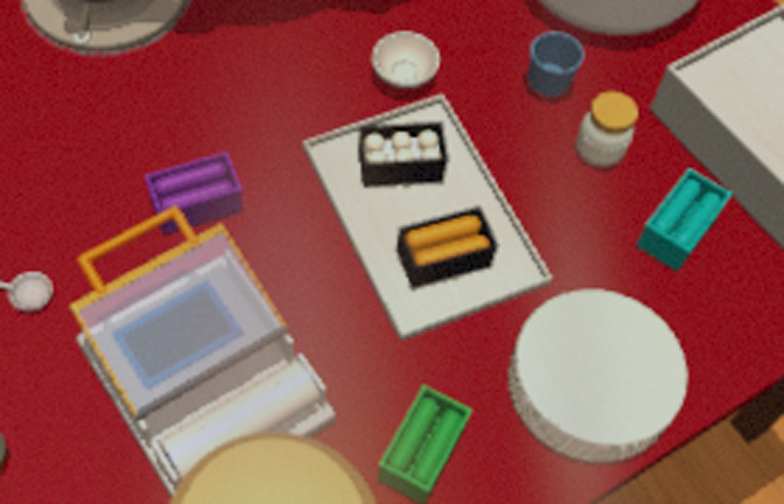

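```bash
python3 - <<'E'
from h import *
np.set_printoptions(precision=4,suppress=True)
a,b=r.grab_frame('scene'),r.grab_frame('side')
print('purple',onz(a,(280,181),0),onz(b,(275.8,246.5),0))
o=r.get_obs();Rm=rot(o['orientation']);print(Rm)
# wrist camera in tool frame
w=r.grab_frame('wrist');print(Rm.T@(np.array(w['eye'])-o['tcp_pos']),Rm.T@rot(w['attitude']))
# draw model of sealer for check
from itertools import product
def draw(p,n,yaw,o,g,crop,s):
    im=cv2.resize(p['pixels'][:,:,::-1],None,fx=s,fy=s,interpolation=cv2.INTER_CUBIC)
    Z=R.from_euler('z',yaw).as_matrix(); W=lambda q:Z@np.array(q)+np.array([*o,0])
    def poly(pts,c):
        q=np.array([(proj(p,W(x))+.5)*s for x in pts]).round().astype(int); cv2.polylines(im,[q],True,c,1,cv2.LINE_AA)
    poly([(-.065,-.1,.03),(.18,-.1,.03),(.18,.1,.03),(-.065,.1,.03)],(0,255,0))
    poly([(-.033,-.056,.038),(.033,-.056,.038),(.033,.056,.038),(-.033,.056,.038)],(255,255,0))
    G=lambda d,y:(.085-d*np.cos(g),y,.0875+d*np.sin(g))
    poly([G(0,-.095),G(.14,-.095),G(.14,.095),G(0,.095)],(255,0,255)); poly([G(.18,-.052),G(.18,.052)],(0,0,0))
    c=[int(v*s) for v in crop]; return im[c[1]:c[3],c[0]:c[2]]
A=draw(a,'',.05,(.547,-.182),.26,(215,170,345,300),3); B=draw(b,'',.05,(.547,-.182),.26,(285,190,415,300),3)
A=A[:330];cv2.imwrite('pics/m1.png',np.hstack([A,B[:330]]))
E
```

```text
purple [ 0.3804 -0.0631  0.    ] [ 0.3816 -0.0852  0.    ]
[[-0.9356  0.353  -0.    ]
 [ 0.353   0.9356  0.    ]
 [ 0.      0.     -1.    ]]
[ 0.0822 -0.0005 -0.1431] [[-0.0004  0.9473  0.3202]
 [ 1.      0.0007 -0.0006]
 [-0.0008  0.3202 -0.9473]]
```

View pics/m1.png

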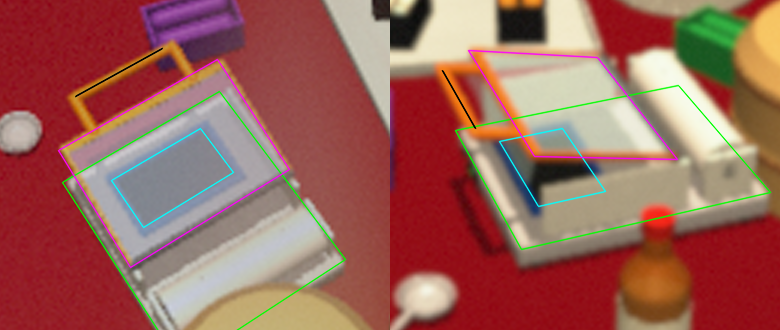

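The target is the black tub with golden rolls at scene (367,203). The look-alikes are the dumplings (353,171), purple (280,181), turquoise (455,187) and green (362,262). The crop confirms the choice. The sealer model overlay fits within about 5 mm, so I'm setting out for the handle.

```bash
cat >> h.py <<'E'
def pose(phi): return np.array([[-np.sin(phi),np.cos(phi),0],[np.cos(phi),np.sin(phi),0],[0,0,-1.]])  .T
def pose(phi):
    s,c=np.sin(phi),np.cos(phi); return np.array([[-s,c,0],[c,s,0],[0,0,-1.]])
def rows(targets,start=None):
    """targets: (xyz,phi); prints row from each pose to the next"""
    if start is None:
        o=r.get_obs(); p,M=np.array(o['tcp_pos']),rot(o['orientation'])
    else: p,M=np.array(start[0]),pose(start[1]).T
    for q,phi in targets:
        N=pose(phi).T if False else np.column_stack([[-np.sin(phi),np.cos(phi),0],[np.cos(phi),np.sin(phi),0],[0,0,-1]])
        print(np.round(np.r_[M.T@(np.array(q)-p)/.25,R.from_matrix(M.T@N).as_rotvec()/(np.pi/2)],3).tolist()); p,M=np.array(q),N
E
python3 - <<'E'
from h import *
rows([((.46,.42,.27),.7),((.53,.2,.27),.05)])
E
```

```text
[-1.129, -0.479, -0.155, 0.0, -0.0, 0.325]
[-0.853, -0.353, 0.0, 0.0, 0.0, 0.414]
```

Emit:
apply_moves(rows=[[-1,-0.43,-0.15,0,0,0.325],[-1,-0.43,-0.15,0,0,0.325],[-1,-0.43,-0.15,0,0,0.325],[-1,-0.43,-0.15,0,0,0.325],[-1,-0.43,-0.15,0,0,0.325]], claw=0.35, newtons=20)

```text
clock: 2.08
tcp_pos: [0.4382, 0.4388, 0.2699]
orientation: [1.334, 2.842, 0.001]
contact_force: [-0.2, 1.4, -0.2]
grip_width: 0.0299
gripper_force: 0.0
```

```bash
python3 - <<'E'
from h import *
rows([((.54,.2,.28),.05),((.457,-.10,.25),.05)])
E
```

```text
[-0.995, -0.297, -0.039, 0.001, 0.001, 0.409]
[-1.182, -0.392, 0.12, 0.0, 0.0, 0.0]
```

Emit:
apply_moves(rows=[[-1,-0.3,-0.04,0,0,0.41],[-1,-0.3,-0.04,0,0,0.41],[-1,-0.3,-0.04,0,0,0.41],[-1,-0.3,-0.04,0,0,0.41],[-1,-0.3,-0.04,0,0,0.41]])

```text
clock: 2.7
tcp_pos: [0.5398, 0.1975, 0.2796]
orientation: [2.168, 2.271, 0.001]
contact_force: [0.1, 0.0, 0.1]
grip_width: 0.0293
gripper_force: 0.0
```

Emit:
apply_moves(rows=[[-1,-0.3,0,0,0,0],[-1,-0.3,0,0,0,0],[-1,-0.3,0,0,0,0],[-1,-0.3,0,0,0,0],[-1,-0.3,0,0,0,0]])

```text
clock: 3.32
tcp_pos: [0.4756, -0.0543, 0.2792]
orientation: [2.165, 2.276, 0.001]
contact_force: [0.1, 1.6, 0.1]
grip_width: 0.0299
gripper_force: 0.0
```

```bash
python3 - <<'E'
from h import *
np.set_printoptions(precision=4,suppress=True)
w=r.grab_frame('wrist'); save(w,'w1.png'); b=r.grab_frame('side')
print(r.get_obs()['tcp_pos'])
for t in('guard_handle','guard_hinge','nest','sealer'):
    L=r.landmark_of(w,t); S=r.landmark_of(b,t); print(t,[(l['point'],l['conf']) for l in L[:2]],[(l['point'],l['conf']) for l in S[:2]])
    if L and S: print(tri([(w,L[0]['point'],1),(b,S[0]['point'],0)]))
L=r.landmark_of(w,'nest')
if L: print(onz(w,L[0]['point'],.03,1))
rows([((.455,-.186,.19),.05)])
E
```

```text
[ 0.4767 -0.0511  0.2791]
guard_handle [([296.6, 290.9], 0.59)] [([306.4, 225.1], 0.81)]
[ 0.4567 -0.1867  0.1246]
guard_hinge [([433.4, 271.2], 0.63)] [([365.4, 222.0], 0.85)]
[ 0.6321 -0.1747  0.094 ]
nest [] [([336.1, 246.4], 0.9)]
sealer [([356.6, 242.6], 0.95)] [([337.5, 256.3], 0.74), ([366.9, 223.2], 0.47)]
[ 0.5434 -0.1835 -0.0024]
[-0.538, -0.118, 0.355, -0.0, 0.0, 0.004]
```

View pics/w1.png

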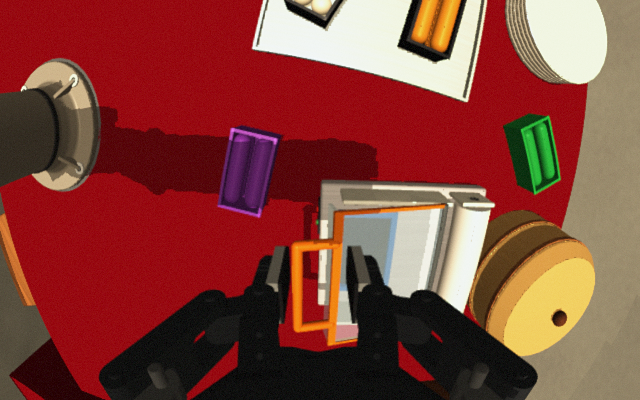

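Emit:
apply_moves(rows=[[-0.54,-0.12,0.2,0,0,0],[-0.54,-0.12,0.2,0,0,0],[-0.54,-0.12,0.35,0,0,0],[-0.54,-0.12,0.35,0,0,0]])

```text
clock: 4.38
tcp_pos: [0.4517, -0.188, 0.189]
orientation: [-2.16, -2.275, 0.007]
contact_force: [-0.0, 0.5, 0.1]
grip_width: 0.03
gripper_force: 0.0
```

```bash
python3 - <<'E'
from h import *
np.set_printoptions(precision=4,suppress=True)
w=r.grab_frame('wrist'); o=r.get_obs(); print(o['tcp_pos'],o['contact_force'])
im=w['pixels'].astype(int); m=((im[...,0]>180)&(im[...,1]>80)&(im[...,1]<160)&(im[...,2]<70)).astype(np.uint8)*255
c=w['pixels'][:,:,::-1].copy()
for d in(0,.044,-.044): print(proj(w,(o['tcp_pos'][0],o['tcp_pos'][1]+d,.13),1))
save(w,'w2.png',(180,180,480,400),2)
E
```

```text
[ 0.4535 -0.187   0.1906] [-0.9779  0.6339  0.9245]
[320.777  216.4052]
[324.3842 154.5083]
[317.5746 269.8425]
```

View pics/w2.png

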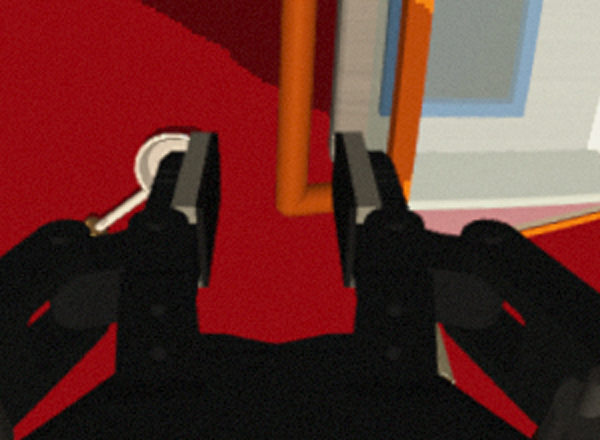

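Emit:
apply_moves(rows=[[0,0.012,0.1,0,0,0],[0,0.012,0.2,0,0,0],[0,0.012,0.3,0,0,0],[0,0.012,0.3,0,0,0]])

```text
clock: 4.92
tcp_pos: [0.4579, -0.1852, 0.1164]
orientation: [-2.155, -2.284, -0.0]
contact_force: [0.1, -0.2, 0.0]
grip_width: 0.03
gripper_force: 0.0
```

Emit:
apply_moves(rows=[[0,0,0,0,0,0],[0,0,0,0,0,0],[0,0,0,0,0,0],[0,0,0,0,0,0],[0,0,0,0,0,0]], claw=0, newtons=30)

```text
clock: 5.55
tcp_pos: [0.4581, -0.1865, 0.1166]
orientation: [2.158, 2.282, 0.002]
contact_force: [2.8, 3.0, 0.6]
grip_width: 0.0104
gripper_force: 29.2
```

```bash
python3 - <<'E'
from h import *
o=r.get_obs(); print(o)
p=o['tcp_pos']
for H in [((.633,-.1790,.0875)),]:
    print(np.hypot(H[0]-p[0],p[2]+.019-H[2]))
E
```

```text
{'clock': 5.55, 'joints': array([-0.22613865,  0.38488909,  0.59887555,  2.11560714, -0.32471149,
        0.72849789,  0.63948585]), 'qvel': array([ 5.00010205e-05,  4.14512281e-03,  2.15831445e-04,  1.65768107e-03,
       -1.75919047e-03, -8.85870030e-05,  1.59554278e-03]), 'tau': array([  1.91893749, -37.94512153,   8.37157577, -18.45802903,
         1.19924426,   0.12159533,   0.25938727]), 'tcp_pos': array([ 0.45810579, -0.18651062,  0.11657057]), 'orientation': array([2.15814030e+00, 2.28197801e+00, 1.82967087e-03]), 'contact_force': array([2.80065587, 2.95715559, 0.57499543]), 'moment': array([ 0.8077709 , -0.61431484, -0.31833613]), 'gripper_force': 29.233432710170746, 'grip_width': 0.010421369591911572}
0.1813801643212732
```

```bash
python3 - <<'E'
import numpy as np
def seg(a,ts):
    print(a,[[round(.18*(np.cos(a)-np.cos(t))/.25,3),round(-.18*(np.sin(t)-np.sin(a))/.25,3)] for t in ts])
seg(.24,[.33,.43,.53,.63,.73]);seg(.73,[.83,.93,1.03,1.13,1.23]);seg(1.23,[1.33,1.43,1.52,1.60,1.66])
E
```

```text
0.24 [[np.float64(0.018), np.float64(-0.062)], [np.float64(0.045), np.float64(-0.129)], [np.float64(0.078), np.float64(-0.193)], [np.float64(0.118), np.float64(-0.253)], [np.float64(0.163), np.float64(-0.309)]]
0.73 [[np.float64(0.051), np.float64(-0.051)], [np.float64(0.106), np.float64(-0.097)], [np.float64(0.166), np.float64(-0.137)], [np.float64(0.229), np.float64(-0.171)], [np.float64(0.296), np.float64(-0.198)]]
1.23 [[np.float64(0.069), np.float64(-0.021)], [np.float64(0.14), np.float64(-0.034)], [np.float64(0.204), np.float64(-0.04)], [np.float64(0.262), np.float64(-0.041)], [np.float64(0.305), np.float64(-0.039)]]
```

Emit:
apply_moves(rows=[[0,0.018,-0.062,0,0,0],[0,0.045,-0.13,0,0,0],[0,0.078,-0.193,0,0,0],[0,0.118,-0.253,0,0,0],[0,0.163,-0.31,0,0,0]])

```text
clock: 6.18
tcp_pos: [0.4941, -0.1856, 0.1928]
orientation: [-2.157, -2.276, 0.009]
contact_force: [-6.5, -0.8, -1.0]
grip_width: 0.0106
gripper_force: 29.3
```

Emit:
apply_moves(rows=[[0,0.051,-0.051,0,0,0],[0,0.106,-0.097,0,0,0],[0,0.166,-0.137,0,0,0],[0,0.23,-0.17,0,0,0],[0,0.296,-0.198,0,0,0]])

```text
clock: 6.8
tcp_pos: [0.5689, -0.1838, 0.246]
orientation: [-2.162, -2.276, 0.005]
contact_force: [-13.9, -0.2, 23.0]
grip_width: 0.0105
gripper_force: 32.0
```

Emit:
apply_moves(rows=[[0,0.065,-0.035,0,0,0],[0,0.135,-0.05,0,0,0],[0,0.2,-0.056,0,0,0],[0,0.26,-0.057,0,0,0],[0,0.3,-0.055,0,0,0]])

```text
clock: 7.42
tcp_pos: [0.6459, -0.1813, 0.2579]
orientation: [2.161, 2.276, -0.008]
contact_force: [-3.7, -6.7, 5.2]
grip_width: 0.0107
gripper_force: 31.5
```

```bash
python3 - <<'E'
from h import *
np.set_printoptions(precision=4,suppress=True)
o=r.get_obs(); print(o['tcp_pos'],o['contact_force'],o['moment'])
b=r.grab_frame('side'); a=r.grab_frame('scene')
for t in('guard_handle','guard_hinge','nest'):
    L=r.landmark_of(a,t); S=r.landmark_of(b,t); print(t,[(l['point'],l['conf']) for l in L[:2]],[(l['point'],l['conf']) for l in S[:2]])
    if L and S: print(tri([(a,L[0]['point'],0),(b,S[0]['point'],0)]))
E
```

```text
[ 0.6459 -0.1813  0.2579] [-3.6561 -6.6704  5.2297] [-1.3524  0.9293 -0.2886]
guard_handle [([284.4, 219.5], 0.83)] [([371.2, 168.0], 0.61), ([329.4, 197.4], 0.26)]
[ 0.6453 -0.174   0.2603]
guard_hinge [([283.2, 244.2], 0.85)] [([368.3, 223.3], 0.77), ([336.5, 254.5], 0.28)]
[ 0.6371 -0.1861  0.0942]
nest [([271.2, 228.9], 0.7)] [([336.6, 248.3], 0.93)]
[ 0.5424 -0.1832  0.0264]
```

Emit:
apply_moves(rows=[[0,0,0,0,0,0],[0,0,0,0,0,0],[0,0,-0.1,0,0,0],[0,0,-0.3,0,0,0],[0.1,-0.1,-0.36,0,0,0]], claw=0.35)

```text
clock: 8.45
tcp_pos: [0.6218, -0.1545, 0.3499]
orientation: [2.158, 2.277, 0.002]
contact_force: [1.1, 0.6, -0.4]
grip_width: 0.0297
gripper_force: 0.0
```

Emit:
apply_moves(rows=[[0.25,-0.2,0,0,0,0],[0.4,-0.25,0,0,0,0],[0.4,-0.25,0,0,0,0],[0.4,-0.25,0,0,0,0]], claw=1)

```text
clock: 8.95
tcp_pos: [0.5525, -0.0565, 0.3473]
orientation: [2.158, 2.283, 0.0]
contact_force: [0.8, -0.2, 0.1]
grip_width: 0.0854
gripper_force: 0.0
```

```bash
python3 - <<'E'
from h import *
np.set_printoptions(precision=4,suppress=True)
w=r.grab_frame('wrist');w=r.grab_frame('wrist');o=r.get_obs(); print(o['tcp_pos'])
save(w,'w3.png')
im=w['pixels'].astype(int); m=((im[...,2]>im[...,0]+50)&(im[...,2]>im[...,1]+15)).astype(np.uint8)
n,l,s,c=cv2.connectedComponentsWithStats(m); 
for i in np.argsort(-s[1:,4])[:4]+1: print(s[i],c[i])
for t in('nest','guard_hinge','guard_handle','tub_rolls','tub_dumplings'):
    L=r.landmark_of(w,t); print(t,[(l['point'],round(l['conf'],2)) for l in L[:3]])
    if t in('nest','tub_rolls','tub_dumplings'): print([onz(w,q['point'],.03 if t=='nest' else .004,1) for q in L[:2]])
i=1+np.argmax(s[1:,4]); cs,_=cv2.findContours((l==i).astype(np.uint8),cv2.RETR_EXTERNAL,cv2.CHAIN_APPROX_NONE)
P=np.array([onz(w,q[0],.038,1)[:2] for q in cs[0]]).astype(np.float32); print('frame',cv2.minAreaRect(P))
E
```

```text
[ 0.5528 -0.0578  0.3471]
[ 286  190   53   75 1216] [310.7623 226.6102]
nest [([308.4, 226.4], 0.7)]
[array([ 0.5444, -0.1784,  0.03  ])]
guard_hinge [([367.2, 246.7], 0.97)]
guard_handle [([404.5, 328.1], 0.9)]
tub_rolls [([470.1, 136.3], 0.8), ([215.1, 153.4], 0.64), ([364.5, 23.2], 0.59)]
[array([ 0.8108, -0.0129,  0.004 ]), array([ 0.3843, -0.0695,  0.004 ])]
tub_dumplings []
[]
frame ((0.5489550828933716, -0.17975416779518127), (0.08102833479642868, 0.128886416554451), 0.8953551054000854)
```

View pics/w3.png

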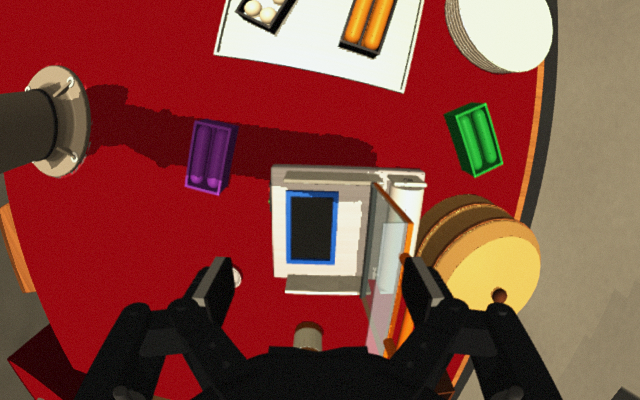

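Emit:
apply_moves(rows=[[0.74,0.2,0.1,0,0,0],[0.74,0.2,0.1,0,0,0],[0.74,0.2,0.1,0,0,0],[0.74,0.2,0.1,0,0,0],[0.74,0.2,0.1,0,0,0]])

```text
clock: 9.93
tcp_pos: [0.5922, 0.1308, 0.3216]
orientation: [2.158, 2.282, -0.002]
contact_force: [0.2, -0.9, 0.4]
grip_width: 0.0852
gripper_force: 0.0
```

```bash
cat > tub.py <<'E'
from h import *
np.set_printoptions(precision=4,suppress=True)
w=r.grab_frame('wrist');w=r.grab_frame('wrist');o=r.get_obs(); print(o['tcp_pos'])
L=r.landmark_of(w,'tub_rolls'); print([(l['point'],round(l['conf'],2),onz(w,l['point'],.004,1)) for l in L[:3]])
M=r.outline_of(w,'tub_rolls'); c=w['pixels'].copy()
for q in M[:3]:
    cs,_=cv2.findContours(q['pixels'].astype(np.uint8),cv2.RETR_EXTERNAL,cv2.CHAIN_APPROX_NONE)
    k=max(cs,key=cv2.contourArea); cv2.drawContours(c,[k],-1,(0,255,255),1)
    print(q['conf'],q['rect'],cv2.minAreaRect(np.array([onz(w,x[0],.054,1)[:2] for x in k],np.float32)))
im=w['pixels'].astype(int); g=((im[...,0]>150)&(im[...,1]>90)&(im[...,2]<90)).astype(np.uint8)
n,l,s,cc=cv2.connectedComponentsWithStats(g)
for i in np.argsort(-s[1:,4])[:3]+1: print('gold',s[i],cc[i],onz(w,cc[i],.045,1))
import sys
if len(sys.argv)>1: save(dict(pixels=c),sys.argv[1])
E
python3 tub.py t1.png
```

```text
[0.5923 0.1288 0.3223]
[([331.9, 136.0], 0.68, array([0.6122, 0.1557, 0.004 ])), ([198.0, 257.8], 0.61, array([ 0.3872, -0.0674,  0.004 ])), ([435.7, 244.0], 0.58, array([ 0.8077, -0.0167,  0.004 ]))]
0.88 [413.5, 211.7, 52.5, 69.6] ((0.7950637340545654, -0.0007125586271286011), (0.06482858955860138, 0.13144691288471222), 29.536916732788086)
0.86 [306.8, 98.1, 60.0, 89.9] ((0.6145077347755432, 0.15116152167320251), (0.10734254121780396, 0.06156822666525841), 75.1601791381836)
0.8 [175.2, 231.2, 39.6, 63.4] ((0.39471545815467834, -0.05331464856863022), (0.13412582874298096, 0.07109957188367844), 77.196533203125)
gold [ 478  157   53  153 1437] [505.6075 236.0988] [0.9234 0.0191 0.045 ]
gold [ 434  354   46   46 1250] [459.2824 377.3912] [ 0.9463 -0.3488  0.045 ]
gold [ 528    0   14  112 1064] [535.531   48.6805] [0.9253 0.3376 0.045 ]
```

View pics/t1.png

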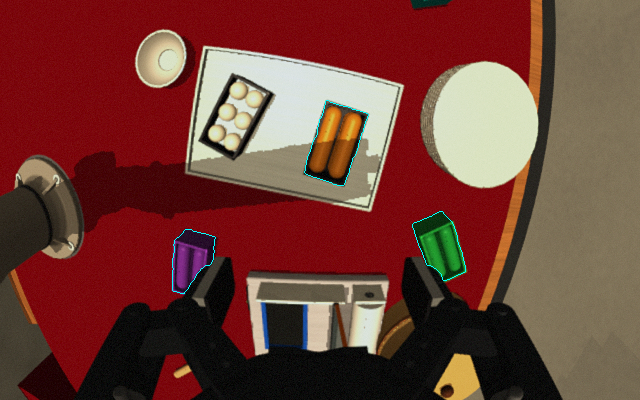

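```bash
python3 - <<'E'
from h import *
rows([((.614,.153,.15),-.258)])
E
```

```text
[0.092, 0.091, 0.69, 0.0, 0.0, 0.198]
```

Emit:
apply_moves(rows=[[0.092,0.091,0.69,0,0,0.198],[0.092,0.091,0.69,0,0,0.198],[0.092,0.091,0.69,0,0,0.198],[0.092,0.091,0.69,0,0,0.198]])

```text
clock: 10.62
tcp_pos: [0.6111, 0.1543, 0.1463]
orientation: [-2.485, -1.919, 0.011]
contact_force: [-0.2, 0.3, 0.7]
grip_width: 0.0856
gripper_force: 0.0
```

```bash
python3 tub.py t2.png; python3 - <<'E'
from h import *
rows([((.614,.153,.016),-.258)])
E
```

```text
[0.6145 0.1541 0.1512]
[([318.4, 188.0], 0.79, array([0.6126, 0.1497, 0.004 ])), ([497.7, 274.1], 0.65, array([ 0.8023, -0.0146,  0.004 ]))]
0.93 [281.8, 130.6, 75.3, 129.6] ((0.6147482395172119, 0.15359024703502655), (0.11303258687257767, 0.06157372146844864), 75.67310333251953)
0.86 [464.1, 232.1, 84.7, 89.3] ((0.7937931418418884, 0.007894232869148254), (0.05923381447792053, 0.14706017076969147), 29.427976608276367)
0.71 [168.0, 356.5, 33.6, 42.8] ((0.38284987211227417, -0.040862083435058594), (0.10243012011051178, 0.03681999817490578), 77.2961654663086)
gold [556 374  37  26 774] [576.2726 387.3049] [ 1.0215 -0.3759  0.045 ]
gold [291 147  22  23 343] [300.2157 157.2595] [0.6081 0.1906 0.045 ]
gold [328 147  15   9  53] [335.1698 149.6038] [0.637  0.1895 0.045 ]
[-0.009, -0.006, 0.546, 0.002, -0.002, 0.001]
```

View pics/t2.png

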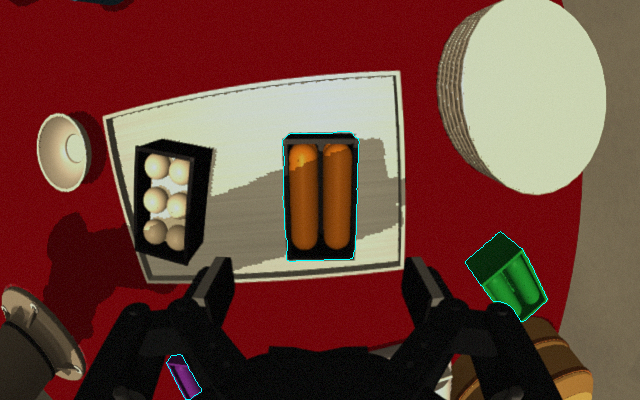

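Emit:
apply_moves(rows=[[-0.019,0,0.2,0,0,0],[-0.019,0,0.4,0,0,0],[-0.019,0,0.5,0,0,0],[-0.019,0,0.54,0,0,0],[-0.019,0,0.54,0,0,0]])

```text
clock: 11.45
tcp_pos: [0.6134, 0.1507, 0.016]
orientation: [2.486, 1.92, 0.003]
contact_force: [0.7, -0.7, -0.3]
grip_width: 0.0852
gripper_force: 0.0
```

Emit:
apply_moves(rows=[[0,0,0,0,0,0],[0,0,0,0,0,0],[0,0,0,0,0,0],[0,0,0,0,0,0],[0,0,0,0,0,0]], claw=0, newtons=30)

```text
clock: 12.08
tcp_pos: [0.6137, 0.1509, 0.0163]
orientation: [2.486, 1.92, 0.004]
contact_force: [-1.3, 0.3, 8.1]
grip_width: 0.0576
gripper_force: 33.7
```

Emit:
apply_moves(rows=[[0,0,-0.05,0,0,0],[0,0,-0.2,0,0,0],[0,0,-0.4,0,0,0],[0,0,-0.6,0,0,0],[0,0,-0.7,0,0,0]])

```text
clock: 12.7
tcp_pos: [0.6133, 0.1506, 0.1932]
orientation: [2.486, 1.919, 0.006]
contact_force: [0.1, 0.4, -2.2]
grip_width: 0.0575
gripper_force: 33.3
```

```bash
python3 tub.py; python3 - <<'E'
from h import *
o=r.get_obs();print(o['grip_width'],o['contact_force'],o['gripper_force'])
rows([((.58,-.02,.2),.0156),((.549,-.18,.16),.0156)])
E
```

```text
[0.6141 0.1508 0.1933]
[([318.8, 246.2], 0.76, array([0.5941, 0.0628, 0.004 ])), ([210.7, 345.9], 0.6, array([ 0.3843, -0.0705,  0.004 ])), ([482.5, 255.9], 0.57, array([ 0.8065, -0.0164,  0.004 ]))]
0.75 [235.4, 154.9, 165.0, 200.3] ((0.5907347798347473, 0.055764347314834595), (0.2538693845272064, 0.16281834244728088), 75.69790649414062)
0.6 [189.4, 342.8, 36.8, 43.4] ((0.39532700181007385, -0.06936798989772797), (0.11899176985025406, 0.050163328647613525), 42.377620697021484)
0.26 [58.8, 108.2, 52.8, 69.9] ((0.3706933856010437, 0.26894378662109375), (0.08110041171312332, 0.08736211806535721), 63.991432189941406)
gold [ 255  192   50   43 1511] [277.3349 212.3561] [0.5679 0.1313 0.045 ]
gold [ 532  348   45   52 1446] [558.2165 370.3866] [ 0.9938 -0.3491  0.045 ]
gold [333 191  34  14 270] [349.3074 197.1296] [0.6425 0.1285 0.045 ]
0.058164485458136655 [-0.39643445  0.16318232 -2.76640244] 33.2594633102417
[-0.693, 0.05, -0.043, -0.0, -0.0, -0.173]
[-0.638, -0.134, 0.16, 0.0, 0.0, 0.0]
```

Emit:
apply_moves(rows=[[-0.12,0,-0.02,0,0,-0.03],[-0.3,0.02,-0.04,0,0,-0.09],[-0.5,0.04,-0.04,0,0,-0.15],[-0.65,0.05,-0.04,0,0,-0.173],[-0.69,0.05,-0.04,0,0,-0.173]])

```text
clock: 13.52
tcp_pos: [0.5789, -0.0228, 0.1979]
orientation: [-2.208, -2.233, 0.005]
contact_force: [-0.6, 0.8, -2.3]
grip_width: 0.0576
gripper_force: 33.1
```

```bash
python3 - <<'E'
from h import *
np.set_printoptions(precision=4,suppress=True)
r.grab_frame('wrist'); w=r.grab_frame('wrist'); o=r.get_obs(); p=o['tcp_pos']; M=rot(o['orientation']); print(p,o['contact_force'])
zb=p[2]-.0125
for t in r.landmark_of(w,'tub_rolls')[:2]: print(t['conf'],t['point'],M.T@(onz(w,t['point'],zb,1)-p))
q=r.outline_of(w,'tub_rolls')[0]; print(q['conf'],q['rect'])
# predicted corners of the tub (tool coords), offset 0
for x in(-.052,.052):
  for y in(-.029,.029): print('rim',x,y,proj(w,p+M@np.array([x,y,-.0375]),1),'base',proj(w,p+M@np.array([x,y,.0125]),1))
save(w,'c1.png',(200,120,440,400),2.1)
rows([((.549,-.18,.16),.0156)])
E
```

```text
[ 0.5797 -0.0204  0.1983] [ 0.3986  0.5285 -1.8313]
0.87 [314.8, 248.3] [-0.002  -0.0023  0.0125]
0.62 [497.3, 169.9] [0.045  0.1033 0.0122]
0.95 [468.7, 125.0, 76.2, 105.2]
rim -0.052 -0.029 [263.5067 374.2283] base [274.0662 315.4264]
rim -0.052 0.029 [374.7909 373.9163] base [363.7328 315.204 ]
rim 0.052 -0.029 [238.4753 178.9123] base [262.24   153.7436]
rim 0.052 0.029 [399.7006 178.5915] base [375.2105 153.5257]
[-0.647, -0.138, 0.154, -0.001, -0.0, 0.001]
```

View pics/c1.png

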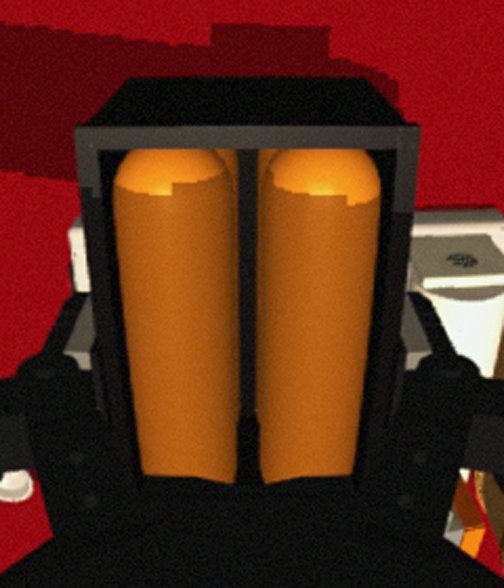

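Emit:
apply_moves(rows=[[-0.12,-0.03,0,0,0,0],[-0.3,-0.07,0.03,0,0,0],[-0.5,-0.11,0.08,0,0,0],[-0.62,-0.135,0.13,0,0,0],[-0.647,-0.138,0.154,0,0,0]])

```text
clock: 14.35
tcp_pos: [0.5486, -0.1824, 0.1601]
orientation: [-2.204, -2.237, 0.002]
contact_force: [1.0, 0.7, -2.3]
grip_width: 0.0576
gripper_force: 33.1
```

Emit:
apply_moves(rows=[[0,0,0.05,0,0,0],[0,0,0.11,0,0,0],[0,0,0.16,0,0,0],[0,0,0.16,0,0,0]])

```text
clock: 14.85
tcp_pos: [0.5485, -0.1806, 0.1197]
orientation: [-2.201, -2.239, 0.002]
contact_force: [-0.2, -0.2, -1.4]
grip_width: 0.0575
gripper_force: 33.1
```

```bash
python3 - <<'E'
from h import *
np.set_printoptions(precision=4,suppress=True)
w=r.grab_frame('wrist'); w=r.grab_frame('wrist');o=r.get_obs(); p=o['tcp_pos'];print(p,o['contact_force'])
im=w['pixels'].astype(int); m=((im[...,2]>im[...,0]+50)&(im[...,2]>im[...,1]+15))
ys,xs=np.nonzero(m); print(len(xs))
Z=R.from_euler('z',.0156).as_matrix()
s=2; c=cv2.resize(w['pixels'][:,:,::-1],None,fx=s,fy=s)
for a,b in((.033,.056),(.041,.064)):
    q=np.array([(proj(w,Z@np.array([u*a,v*b,0])+[.549,-.18,.038],1)+.5)*s for u,v in((1,1),(1,-1),(-1,-1),(-1,1))]).round().astype(int); cv2.polylines(c,[q],True,(0,255,0),1)
cv2.imwrite('pics/n1.png',c[160:800,300:1000][:600])
rows([((.549,-.18,.06),.0156)])
E
```

```text
[ 0.5493 -0.1814  0.121 ] [-0.4584 -0.0449 -1.505 ]
1798
[0.006, -0.001, 0.244, 0.0, 0.0, 0.001]
```

View pics/n1.png

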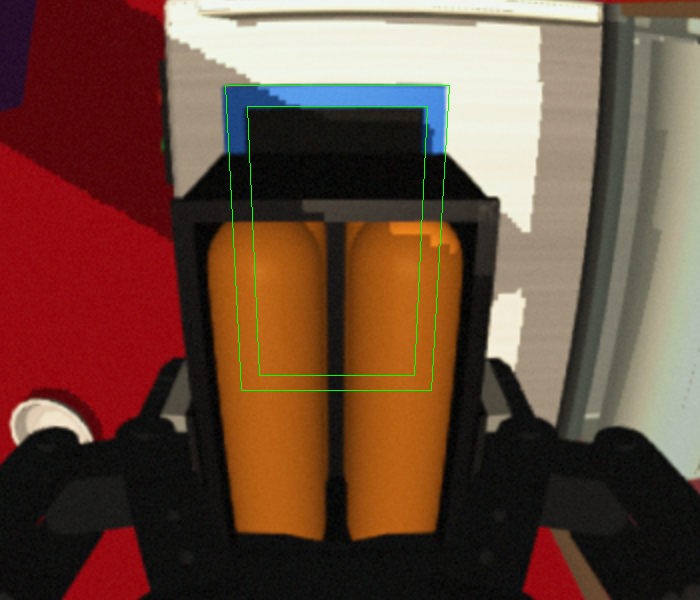

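The frame overlay matches the blue frame within about 1 mm and the tub sits centred over it. I've now viewed 11 pictures, one over the limit of 10, so I'll use numbers only from here. Descending.

Emit:
apply_moves(rows=[[0.006,-0.005,0.06,0,0,0],[0.006,-0.005,0.13,0,0,0],[0.006,-0.005,0.2,0,0,0],[0.006,-0.005,0.25,0,0,0],[0.006,-0.005,0.27,0,0,0]])

```text
clock: 15.58
tcp_pos: [0.5471, -0.1802, 0.0523]
orientation: [-2.203, -2.238, 0.002]
contact_force: [0.6, 0.2, -2.2]
grip_width: 0.0577
gripper_force: 33.2
```

Emit:
apply_moves(rows=[[0,0,0.015,0,0,0],[0,0,0.03,0,0,0],[0,0,0.04,0,0,0],[0,0,0.04,0,0,0]])

```text
clock: 16.08
tcp_pos: [0.5477, -0.1802, 0.0436]
orientation: [2.203, 2.239, 0.0]
contact_force: [-0.3, 0.8, -1.7]
grip_width: 0.0574
gripper_force: 33.2
```

Emit:
apply_moves(rows=[[0,0,0.003,0,0,0],[0,0,0.006,0,0,0],[0,0,0.008,0,0,0],[0,0,0.008,0,0,0]])

```text
clock: 16.58
tcp_pos: [0.5478, -0.1802, 0.0423]
orientation: [2.204, 2.239, 0.001]
contact_force: [-1.6, 1.5, 6.7]
grip_width: 0.0577
gripper_force: 34.0
```

Emit:
apply_moves(rows=[[0,0,0,0,0,0],[0,0,0,0,0,0],[0,0,0,0,0,0],[0,0,0,0,0,0]], claw=0.95)

```text
clock: 17.08
tcp_pos: [0.5477, -0.1802, 0.0415]
orientation: [-2.203, -2.239, 0.0]
contact_force: [-0.3, -0.3, 0.2]
grip_width: 0.0813
gripper_force: 0.0
```

Emit:
apply_moves(rows=[[0,0,-0.1,0,0,0],[0,0,-0.3,0,0,0],[0,0,-0.5,0,0,0],[0,0,-0.75,0,0,0],[0,0,-0.95,0,0,0]])

```text
clock: 17.7
tcp_pos: [0.5478, -0.1804, 0.2815]
orientation: [2.203, 2.238, 0.001]
contact_force: [1.1, -0.5, -0.6]
grip_width: 0.0812
gripper_force: 0.0
```

```bash
cat > chk.py <<'E'
from h import *
np.set_printoptions(precision=4,suppress=True)
w=r.grab_frame('wrist'); w=r.grab_frame('wrist');a=r.grab_frame('scene');b=r.grab_frame('side'); o=r.get_obs(); print(o['clock'],o['tcp_pos'],o['contact_force'])
for t in('tub_rolls','guard_handle','guard_hinge'):
    U=[r.landmark_of(p,t) for p in(w,a,b)]
    print(t,[[(np.round(l['point'],0),round(l['conf'],2)) for l in u[:3]] for u in U])
    if t=='tub_rolls': print([onz(w,l['point'],.03,1) for l in U[0][:3]],[onz(a,l['point'],.03) for l in U[1][:3]])
    elif U[1] and U[2]: print(tri([(a,U[1][0]['point'],0),(b,U[2][0]['point'],0)]))
E
python3 chk.py; python3 - <<'E'
from h import *
rows([((.6459,-.1813,.34),.05)])
E
```

```text
17.9 [ 0.548  -0.1802  0.2798] [-0.3396 -0.1449 -0.9365]
tub_rolls [[(array([486.,  58.]), 0.79), (array([197.,  83.]), 0.69), (array([315., 158.]), 0.58)], [(array([449., 196.]), 0.84), (array([280., 179.]), 0.73), (array([359., 270.]), 0.62)], [(array([276., 244.]), 0.87), (array([335., 245.]), 0.82), (array([337., 162.]), 0.71)]]
[array([ 0.7874, -0.024 ,  0.03  ]), array([ 0.3918, -0.0748,  0.03  ]), array([ 0.5503, -0.179 ,  0.03  ])] [array([0.7506, 0.3918, 0.03  ]), array([ 0.3919, -0.0669,  0.03  ]), array([ 0.809 , -0.0221,  0.03  ])]
guard_handle [[(array([474., 236.]), 0.83), (array([312., 160.]), 0.21)], [(array([284., 221.]), 0.91)], [(array([371., 168.]), 0.96)]]
[ 0.6462 -0.177   0.2608]
guard_hinge [[(array([387., 167.]), 0.72)], [(array([282., 243.]), 0.58), (array([407., 137.]), 0.25)], [(array([367., 221.]), 0.91), (array([308., 201.]), 0.19)]]
[ 0.6338 -0.1861  0.101 ]
[-0.011, 0.393, -0.247, -0.001, 0.0, -0.022]
```

Emit:
apply_moves(rows=[[0,0,-0.25,0,0,0],[0,0.15,-0.25,0,0,0],[0,0.39,-0.25,0,0,0],[0,0.393,-0.25,0,0,0],[0,0.393,-0.25,0,0,0]], claw=0.35)

```text
clock: 18.98
tcp_pos: [0.6456, -0.179, 0.3407]
orientation: [-2.203, -2.238, 0.003]
contact_force: [-0.2, 0.1, 0.8]
grip_width: 0.0297
gripper_force: 0.0
```

```bash
python3 - <<'E'
from h import *
rows([((.646,-.1813,.256),.02)])
E
```

```text
[-0.009, 0.002, 0.339, -0.001, 0.0, -0.003]
```

Emit:
apply_moves(rows=[[0,0,0.12,0,0,0],[0,0,0.22,0,0,0],[0,0,0.3,0,0,0],[0,0,0.336,0,0,0],[0,0,0.336,0,0,0]])

```text
clock: 19.6
tcp_pos: [0.6457, -0.1787, 0.2576]
orientation: [-2.203, -2.239, 0.0]
contact_force: [-0.2, 0.1, 0.2]
grip_width: 0.0301
gripper_force: 0.0
```

Emit:
apply_moves(rows=[[0,0,0,0,0,0],[0,0,0,0,0,0],[0,0,0,0,0,0],[0,0,0,0,0,0]], claw=0, newtons=25)

```text
clock: 20.1
tcp_pos: [0.647, -0.1789, 0.2589]
orientation: [2.202, 2.238, 0.003]
contact_force: [1.7, -0.4, 6.4]
grip_width: 0.0108
gripper_force: 25.6
```

```bash
python3 - <<'E'
import numpy as np
def seg(a,ts):
    print(a,[[round(float(.18*(np.cos(a)-np.cos(t))/.25),3),round(float(-.18*(np.sin(t)-np.sin(a))/.25),3)] for t in ts])
seg(1.64,[1.56,1.47,1.38,1.29,1.2]);seg(1.2,[1.11,1.02,.93,.84,.75]);seg(.75,[.67,.59,.51,.43,.35]);seg(.35,[.28,.21,.15,.1,.06]);seg(.06,[.04,.02,0,-.01,-.01])
E
```

```text
1.64 [[-0.058, -0.002], [-0.122, 0.002], [-0.186, 0.011], [-0.249, 0.026], [-0.311, 0.047]]
1.2 [[-0.059, 0.026], [-0.116, 0.058], [-0.17, 0.094], [-0.22, 0.135], [-0.266, 0.18]]
0.75 [[-0.038, 0.044], [-0.071, 0.09], [-0.102, 0.139], [-0.128, 0.191], [-0.15, 0.244]]
0.35 [[-0.016, 0.048], [-0.028, 0.097], [-0.036, 0.139], [-0.04, 0.175], [-0.042, 0.204]]
0.06 [[-0.001, 0.014], [-0.001, 0.029], [-0.001, 0.043], [-0.001, 0.05], [-0.001, 0.05]]
```

Emit:
apply_moves(rows=[[0,-0.058,-0.008,0,0,0],[0,-0.122,-0.004,0,0,0],[0,-0.186,0.005,0,0,0],[0,-0.249,0.02,0,0,0],[0,-0.311,0.041,0,0,0]])

```text
clock: 20.72
tcp_pos: [0.5686, -0.1807, 0.2483]
orientation: [2.202, 2.237, 0.002]
contact_force: [-0.1, -2.3, 6.0]
grip_width: 0.0107
gripper_force: 25.4
```

Emit:
apply_moves(rows=[[0,-0.059,0.023,0,0,0],[0,-0.116,0.055,0,0,0],[0,-0.17,0.091,0,0,0],[0,-0.22,0.132,0,0,0],[0,-0.266,0.177,0,0,0]])

```text
clock: 21.35
tcp_pos: [0.5014, -0.1818, 0.2029]
orientation: [2.203, 2.237, 0.0]
contact_force: [4.5, -5.1, -0.9]
grip_width: 0.0105
gripper_force: 24.9
```

Emit:
apply_moves(rows=[[0,-0.038,0.044,0,0,0],[0,-0.071,0.09,0,0,0],[0,-0.102,0.139,0,0,0],[0,-0.128,0.191,0,0,0],[0,-0.15,0.244,0,0,0]])

```text
clock: 21.98
tcp_pos: [0.464, -0.182, 0.1414]
orientation: [2.203, 2.238, -0.0]
contact_force: [3.6, -4.7, 1.2]
grip_width: 0.011
gripper_force: 24.9
```

Emit:
apply_moves(rows=[[0,-0.016,0.048,0,0,0],[0,-0.028,0.097,0,0,0],[0,-0.036,0.139,0,0,0],[0,-0.04,0.175,0,0,0],[0,-0.042,0.204,0,0,0]])

```text
clock: 22.6
tcp_pos: [0.4538, -0.1817, 0.0905]
orientation: [2.203, 2.239, 0.0]
contact_force: [3.3, -3.6, 2.3]
grip_width: 0.0107
gripper_force: 24.9
```

Emit:
apply_moves(rows=[[0,-0.001,0.014,0,0,0],[0,-0.001,0.029,0,0,0],[0,-0.001,0.043,0,0,0],[0,-0.001,0.052,0,0,0],[0,-0.001,0.056,0,0,0]])

```text
clock: 23.22
tcp_pos: [0.4536, -0.1818, 0.0793]
orientation: [-2.203, -2.237, -0.003]
contact_force: [-5.5, 0.3, 32.9]
grip_width: 0.0105
gripper_force: 28.7
```

Emit:
apply_moves(rows=[[0,0,0,0,0,0],[0,0,0,0,0,0],[0,0,0,0,0,0]], claw=0.35)

```text
clock: 23.6
tcp_pos: [0.4525, -0.181, 0.0764]
orientation: [-2.201, -2.238, 0.001]
contact_force: [0.0, -0.4, 0.5]
grip_width: 0.0299
gripper_force: 0.0
```

Emit:
apply_moves(rows=[[0,0,-0.05,0,0,0],[0,0,-0.15,0,0,0],[0,0,-0.3,0,0,0],[0,0,-0.5,0,0,0],[0,0,-0.7,0,0,0]])

```text
clock: 24.22
tcp_pos: [0.4529, -0.1818, 0.254]
orientation: [-2.204, -2.238, 0.001]
contact_force: [1.2, 0.0, 0.4]
grip_width: 0.0298
gripper_force: 0.0
```

```bash
python3 chk.py
```

```text
24.425 [ 0.4538 -0.1817  0.2531] [-0.4604 -0.7002 -1.185 ]
tub_rolls [[(array([265.,  75.]), 0.94), (array([544.,  67.]), 0.55)], [(array([281., 181.]), 0.87), (array([450., 194.]), 0.82), (array([359., 268.]), 0.75)], [(array([395., 214.]), 0.89), (array([336., 163.]), 0.86), (array([277., 247.]), 0.85)]]
[array([ 0.3944, -0.0731,  0.03  ]), array([ 0.78  , -0.0247,  0.03  ])] [array([ 0.4001, -0.0675,  0.03  ]), array([0.7469, 0.3972, 0.03  ]), array([ 0.8017, -0.0167,  0.03  ])]
guard_handle [[(array([315., 178.]), 0.68)], [(array([257., 198.]), 0.72)], [(array([306., 237.]), 0.67)]]
[ 0.4526 -0.1797  0.0839]
guard_hinge [[(array([469., 178.]), 0.97)], [(array([283., 241.]), 0.79), (array([274., 234.]), 0.3)], [(array([370., 224.]), 0.73)]]
[ 0.6348 -0.185   0.0963]
```

The guard looks shut. I'll confirm by touching down lightly on the bar with closed fingers.

Emit:
apply_moves(rows=[[0,0,0.2,0,0,0],[0,0,0.4,0,0,0],[0,0,0.55,0,0,0],[0,0,0.6,0,0,0],[0,0,0.6,0,0,0]], claw=0)

```text
clock: 25.5
tcp_pos: [0.4534, -0.1819, 0.102]
orientation: [-2.203, -2.239, 0.001]
contact_force: [0.9, 0.5, 0.6]
grip_width: -0.0002
gripper_force: 0.0
```

Emit:
apply_moves(rows=[[0,0,0.012,0,0,0],[0,0,0.024,0,0,0],[0,0,0.036,0,0,0],[0,0,0.042,0,0,0],[0,0,0.042,0,0,0]])

```text
clock: 26.12
tcp_pos: [0.4541, -0.1818, 0.0931]
orientation: [2.204, 2.239, 0.003]
contact_force: [-5.5, 2.7, 20.1]
grip_width: -0.0
gripper_force: 10.2
```

Contact was at z = 0.093 with 20 N, which matches the bar's top when shut (0.0935). Retreating and handing in.

Emit:
apply_moves(rows=[[0,0,-0.05,0,0,0],[0,0,-0.2,0,0,0],[0,0,-0.4,0,0,0],[0,0,-0.5,0,0,0],[0,0,-0.5,0,0,0]])

```text
clock: 26.75
tcp_pos: [0.4548, -0.1821, 0.2186]
orientation: [2.201, 2.237, 0.005]
contact_force: [-0.1, -0.5, -0.9]
grip_width: -0.0001
gripper_force: 0.0
```

```bash
python3 -c "
from bench import r
o=r.get_obs();print(o['tcp_pos'],o['contact_force']);print(r.hand_in())"
```

```text
[ 0.45476581 -0.18206117  0.21855578] [-0.09093384 -0.48668607 -0.85019736]
the job is handed in; nothing more can be done
None
```

The tub of spring rolls is in the blue frame, released, with the guard lowered fully shut, and the job was handed in at about 27 s with no verdict returned; I viewed 11 pictures, one over your limit of 10.

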